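Seat a radio battery pack in its self-centring charging dock

TASK

Pick up the yellow battery pack from the desk, set it down nose first on the charging dock's entry plate, at the wide mouth of the blue guide rails, and let go. Then push it from behind so that the rails centre it and it slides under the bridge and drives the stiff orange connector back to its end stop; press it home with about 15 N for a moment, then withdraw. Be gentle: never push with more than 25 N, do not tip the pack over, and leave the other things on the desk alone.

Things in the scene. Friction and masses are not known exactly. Their poses are not given: they have to be found in the camera images.
- pack_center (a point): Centre (half-way up) of the loose yellow battery pack, 90 mm long (x), 50 wide (y), 40 high (z), about 0.25 kg, black panel on top. Its nose is the +x end, with a brass strip on top and its upright corners rounded to 8 mm; its tail is the flat -x end. Starts lying flat on the desk.
- pack_nose (a point): Middle of the pack's nose face, 45 mm ahead (+x) of its centre, half-way up; same axes as the pack.
- dock: Charging dock, fixed; origin on the desk, packs are pushed along its +x. Base plate 270 x 130 x 8 mm, dock x -140 to 130 mm; x -140 to -60 is the open entry plate. Two blue rails, 26 mm above the plate, converge: inner gap 90 mm at x -60, 53 mm at x 10, then a straight nest 53 mm wide. A white bridge at x 30 to 52, clear height 46 mm above the plate, top 61 mm above the desk, spans the nest.
- apron (a point): Point on top of the dock's entry plate (dock x = -90, y = 0, z = 8 mm), a good place for the centre of the pack's underside when it is set down; the pack's nose is then 15 mm inside the mouth. Axes as the dock's.
- nest (a point): Point on top of the base plate, on the centre line, where the converging rails end and the straight nest begins (dock x = 10, y = 0, z = 8 mm). Axes as the dock's.
- connector_face (a point): Point 6 mm above the middle of the front face of the orange connector (42 mm wide, 24 high) in the nest, 28 mm above the desk, axes as the dock's; it starts at dock x 54 to 75 mm. It slides along dock +x against a friction of about 3.5 N, stays where it is left, and after 3 to 14 mm (not measured) meets a dark rigid stop: the force climbs. Home, the pack's tail is at dock x -22 to -12 mm.
- sanitizer: Bystander: upright clear bottle with a blue cap, 60 mm across, 130 mm high; origin under its middle. Leave alone.
- mug: Bystander: white mug, 76 mm across, 90 mm high, handle to its +y; origin under its middle. Leave alone.
- mask_box: Bystander: white carton of masks, 110 x 190 x 75 mm (x, y, z); origin under its middle. Leave alone.
Not all that is in view belongs to the job. Of the things shaped like the part that bears pack_center, the yellow one is meant.

How it is judged:
By the outcome, as a careful person would: the job done as asked, in the order asked, and still so for the second after the job is handed in, with the robot touching nothing.
It also fails if it takes over 72 s, if anything falls off the work surface, if the arm or the gripper's body presses on something with over 40 N, if the wrist force passes 120 N, or if a joint passes its speed limit or range.

ROBOT

A 6-joint arm with a two-finger parallel gripper is mounted at the origin on the work surface. World frame = base frame: x ahead of the robot, y to its left, z up, the work surface at z = 0. Lengths are in m, angles in degrees, forces in N, time in s.
With the tool pointing down it reaches from about 0.375 to 0.9 m from the base axis. Payload 3.1 kg.
Tool frame: the origin (TCP) lies at the very end of the fingers, on their centre line; the grasp point (between the pads) lies bot.grip_point_offset behind it (bot.grip_point_offset is the distance from the TCP to the grasp point, in m); z points along the fingers, y is the line along which they close (so a half turn about z gives the same grasp; the last joint's range is limited). The gripper opens to 87 mm and grips with 3 to 60 N. Pads are 19 mm wide; open, the fingers measure 117 mm over their backs; the gripper's body (75 mm by 190 mm) begins 51 mm behind the grasp point.
Start: joints at [61.622, 30.224, 82.088, -0, 67.689, -10.227], TCP at [0.195, 0.594, 0.223] pointing down, gripper open.
Joint ranges: [-176.69, 176.69], [-43.24, 126.21], [12.49, 139.97], [-82, 262], [0, 151.66], [-163.58, 163.58]. Speed limits (degrees/s): [159.86, 159.86, 180, 180, 180, 180].

INTERFACE

Orientations are given as a 3x3 rotation matrix whose columns are the frame's x, y, z axes.
In Python, from rig import bot, viewer, ticket gives the robot as it stands.
- The arm moves only by the tool servo_tool, never from a script. Its argument "targets" is a list of rows, each an object with "offset": the shift along the tool's x, y, z in m, a list of three; "dr": the turn, a rotation vector about the tool's x, y, z in degrees, a list of three. In form: [{"offset": [x, y, z], "dr": [ax, ay, az]}, ...]. A call has 1 to 20 rows; each row is the pose to reach, as a shift and turn from the pose commanded when the call began, along the tool's axes at that moment; what a row does not reach only later rows make up. A row lasts 1/12 s, in which the tool goes at most 41.7 mm and 7.16 degrees, less where a joint would pass 70% of its speed; a pose out of reach is approached as far as the arm can. A call with a gripper value outside its range is refused whole. "gripper" is the gripper command: -1 is fully open, 1 is shut, values between are in proportion, set as the call begins (left out, the last holds). The fingers move at their own pace and stop on an object; the grip force is fixed at half the most. Time passes only in rows, so rows that repeat a pose let the fingers close. It gives the time, the measured TCP pose, the force, the opening and the grip force at its end, in the units of the state.
- bot.read_state(): the state, without advancing time (a new reading comes with each control period).
- viewer.capture(name): name is "side" or "top" or "wrist"; returns a dict with "color" (400x640x3 uint8, red, green, blue), "camera_matrix" (3x3 intrinsics, pixels), "R" (3x3) and "t" (3): a world point X has camera coordinates R X + t. Camera axes: x right, y down, z forward; pixel columns grow to the right and rows downward; lengths in m; the calibration is good to about 2 mm. A picture is of the moment at which its call begins. There is no depth.
- ticket.hand_in(): hands the job in; it is judged then, once.
The state is a dict: "time_s": time; "joint_positions": joint angles; "qvel": joint speeds; "tau": joint torques, N m; "position": TCP position; "tcp_rot": TCP orientation; "force": force on the tool from outside, world axes, zero at the start; "moment": the same for the moment, N m; "opening": opening from 0.0 (shut) to 1.0 (fully open); "grasp_force": force on a finger pad.
Only numpy, scipy, OpenCV 4.12 (cv2) and the standard library are available. Lean on these libraries where they do the work, as an engineer would, in place of code of your own. Each camera call takes 0.05 s, during which the arm holds its last target. There are 200 camera calls.

## Working session

There is one attempt and no reset: what is moved stays moved. The work goes in short steps, Python scripts to look and compute and a tool call to move; the robot and the scene stay as the last step left them, time stands still between calls to the robot, and variables do not carry over. Pictures are saved under pics/ and viewed, at most 10 in all, crops included, and the job is handed in when it is done.

Besides the shell and the picture viewer there is one more tool, called after "Call:" as a command line: name --argument value ..., lists and objects as JSON in quotes. servo_tool: Moves the arm, as the interface text tells. Its arguments: {"type":"object","properties":{"targets":{"type":"array"},"gripper":{"type":"number"}},"required":["targets"]}

```bash
ls; mkdir -p pics; cat > h.py <<'E'
import numpy as np, cv2
from rig import bot, viewer, ticket
def snap(name, fn, crop=None, scale=1):
    c=viewer.capture(name); im=c["color"][:,:,::-1].copy()
    np.savez("pics/"+fn+".npz",K=c["camera_matrix"],R=c["R"],t=c["t"])
    cv2.imwrite("pics/"+fn+"_full.png",im)
    if crop: im=im[crop[1]:crop[3],crop[0]:crop[2]]
    if scale!=1: im=cv2.resize(im,None,fx=scale,fy=scale,interpolation=cv2.INTER_CUBIC)
    cv2.imwrite("pics/"+fn+".png",im); return c
def ray(fn,uv,z):
    d=np.load("pics/"+fn+".npz"); K,R,t=d["K"],d["R"],d["t"]
    C=-R.T@t; r=R.T@np.linalg.inv(K)@np.array([uv[0],uv[1],1.])
    return C+r*(z-C[2])/r[2]
E
python3 - <<'E'
from h import *
for n in("top","side"): 
    c=snap(n,n+"0"); print(n,-c["R"].T@c["t"])
s=bot.read_state(); print(s,bot.grip_point_offset)
E
```

```text
pics
top [ 0.46402594 -0.01030632  1.59982368]
side [ 0.04543716 -0.79241396  1.11133886]
{'time_s': 0.1, 'joint_positions': array([ 6.16225271e+01,  3.02729380e+01,  8.21517973e+01,  1.13848844e-05,
        6.76908240e+01, -1.02266118e+01]), 'qvel': array([-0.07829376, -0.07705738, -0.15027765,  0.07891822, -0.05672936,
       -0.01502482]), 'tau': array([-5.36253920e-04, -4.40988028e+01, -1.77151465e+01,  6.34591095e-02,
        5.33583225e-02, -5.85564339e-05]), 'position': array([0.19433062, 0.59329244, 0.22166175]), 'tcp_rot': array([[-9.50239376e-01,  3.11519195e-01, -9.58745512e-04],
       [ 3.11520465e-01,  9.50237787e-01, -1.77444348e-03],
       [ 3.58263009e-04, -1.98481491e-03, -9.99997966e-01]]), 'force': array([ 0.19330176,  0.42215691, -0.40520469]), 'moment': array([0.00597796, 0.03551904, 0.03521022]), 'grasp_force': 0.0, 'opening': 1.002155219104056} 0.0187
```

View pics/top0.png

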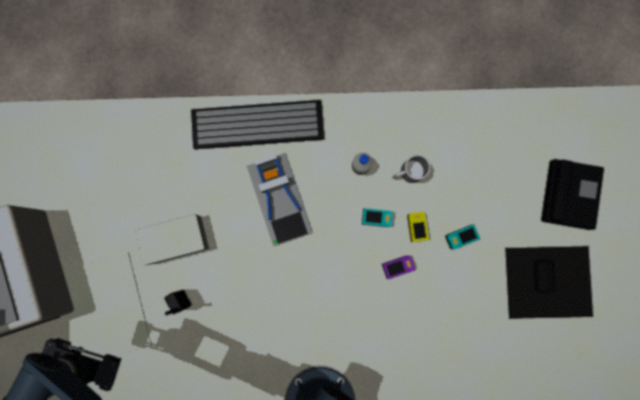

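View pics/side0.png

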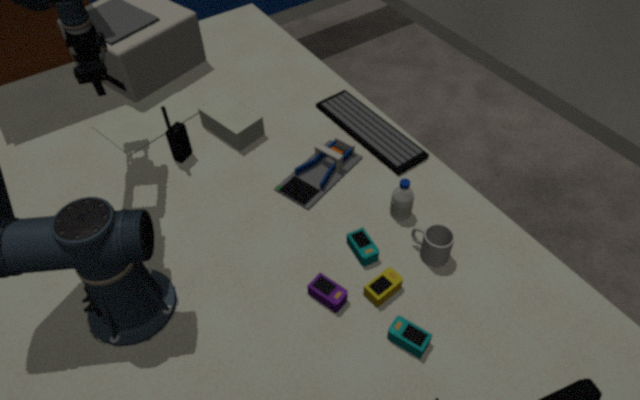

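The top view shows the yellow pack at about (419,227) and the dock at about (280,198), with its mouth to the lower right. Teal packs stand on both sides of the yellow one. I'll enlarge this area.

```bash
python3 - <<'E'
import cv2
im=cv2.imread("pics/top0_full.png")
a=cv2.resize(im[145:255,240:325],None,fx=5,fy=5,interpolation=cv2.INTER_CUBIC)
b=cv2.resize(im[200:255,400:440],None,fx=8,fy=8,interpolation=cv2.INTER_CUBIC)
o=cv2.copyMakeBorder(b,0,550-440,0,0,cv2.BORDER_CONSTANT)
cv2.imwrite("pics/topcrop.png",cv2.hconcat([a,o])); 
E
```

```text
(no output)
```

View pics/topcrop.png

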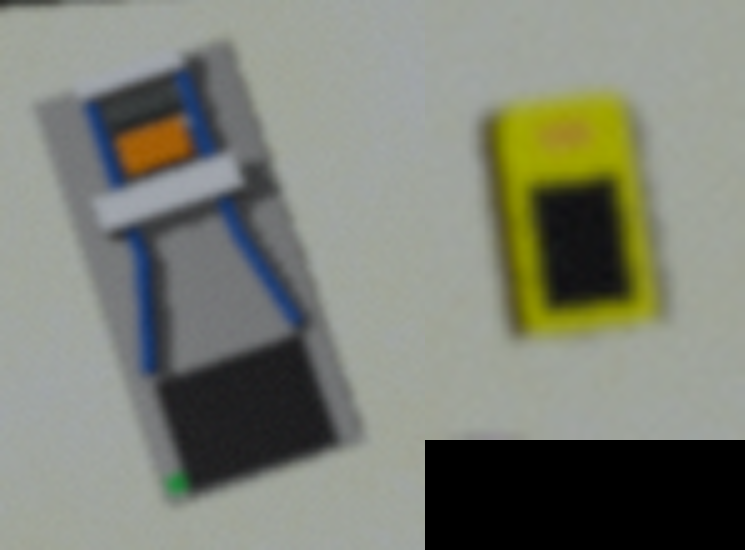

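The enlarged crop shows the pack with its brass nose away from the robot. The dock's plate corners are at about (38,105), (228,40), (365,438) and (172,502), and the orange connector sits behind the bridge.

```bash
python3 - <<'E'
from h import *
A=lambda u,v:(240+(u+.5)/5-.5,145+(v+.5)/5-.5)
B=lambda u,v:(400+(u-425+.5)/8-.5,200+(v+.5)/8-.5)
P=[ray("top0",A(*p),.008) for p in[(38,105),(228,40),(365,438),(172,502)]]
P=np.array(P); print(P.round(4))
print("len",np.linalg.norm(P[0]-P[3]),np.linalg.norm(P[1]-P[2]),"wid",np.linalg.norm(P[0]-P[1]),np.linalg.norm(P[2]-P[3]))
ax=(P[0]+P[1]-P[2]-P[3]); yaw=np.arctan2(ax[1],ax[0]); ex=np.array([np.cos(yaw),np.sin(yaw)])
o=P.mean(0)[:2]+ex*.005; print("dock",o,np.degrees(yaw),"apron",o-.09*ex)
ey=np.array([-ex[1],ex[0]])
for n,p,z in [("conn front L",(120,175),.034),("conn front R",(193,155),.034),("conn back",(150,122),.034)]:
    q=ray("top0",A(*p),z)[:2]-o; print(n,q@ex,q@ey)
Q=np.array([ray("top0",B(*p),.04) for p in[(500,106),(632,93),(662,318),(522,330)]])
print(Q.round(4),np.linalg.norm(Q[0]-Q[3]),np.linalg.norm(Q[0]-Q[1]))
a=Q[0]+Q[1]-Q[2]-Q[3]; print("pack",Q.mean(0),np.degrees(np.arctan2(a[1],a[0])))
s=bot.read_state(); R=s["tcp_rot"]; print("tool x yaw",np.degrees(np.arctan2(R[1,0],R[0,0])))
E
```

```text
[[0.736  0.2137 0.008 ]
 [0.7748 0.092  0.008 ]
 [0.5195 0.0103 0.008 ]
 [0.4821 0.1324 0.008 ]]
len 0.26658755456365485 0.2680371987761778 wid 0.1277709606919647 0.12768303366826786
dock [0.63284075 0.11362281] 17.74074277189067 apron [0.5471207  0.08619887]
conn front L 0.06465783692382701 0.02725185942571192
conn front R 0.061632846111745056 -0.019888226717804824
conn back 0.09016085939625758 -0.0011338861618968895
[[ 0.5714 -0.2881  0.04  ]
 [ 0.5752 -0.3389  0.04  ]
 [ 0.4885 -0.347   0.04  ]
 [ 0.4851 -0.2933  0.04  ]] 0.08639015895543721 0.050988697703894977
pack [ 0.53004371 -0.31681566  0.04      ] 4.380195406643256
tool x yaw 161.8491141291286
```

Call:
servo_tool --targets '[{"offset": [0, 0, -0.15], "dr": [0, 0, 0]}, {"offset": [0, 0, -0.15], "dr": [0, 0, 0]}, {"offset": [0, 0, -0.15], "dr": [0, 0, 0]}, {"offset": [0, 0, -0.15], "dr": [0, 0, 0]}, {"offset": [-0.457, -0.317, -0.15], "dr": [0, 0, -22.5]}, {"offset": [-0.457, -0.317, -0.15], "dr": [0, 0, -22.5]}, {"offset": [-0.457, -0.317, -0.15], "dr": [0, 0, -22.5]}, {"offset": [-0.457, -0.317, -0.15], "dr": [0, 0, -22.5]}, {"offset": [-0.457, -0.317, -0.15], "dr": [0, 0, -22.5]}, {"offset": [-0.457, -0.317, -0.15], "dr": [0, 0, -22.5]}, {"offset": [-0.457, -0.317, -0.15], "dr": [0, 0, -22.5]}, {"offset": [-0.457, -0.317, -0.15], "dr": [0, 0, -22.5]}, {"offset": [-0.457, -0.317, -0.15], "dr": [0, 0, -22.5]}, {"offset": [-0.457, -0.317, -0.15], "dr": [0, 0, -22.5]}, {"offset": [-0.457, -0.317, -0.15], "dr": [0, 0, -22.5]}, {"offset": [-0.457, -0.317, -0.15], "dr": [0, 0, -22.5]}, {"offset": [-0.457, -0.317, -0.15], "dr": [0, 0, -22.5]}, {"offset": [-0.457, -0.317, -0.15], "dr": [0, 0, -22.5]}, {"offset": [-0.457, -0.317, -0.15], "dr": [0, 0, -22.5]}, {"offset": [-0.457, -0.317, -0.15], "dr": [0, 0, -22.5]}]'

```text
time_s: 1.77
position: [0.5303, 0.1493, 0.3717]
tcp_rot: [[-0.997, -0.073, -0.002], [-0.073, 0.997, 0.0], [0.002, 0.001, -1.0]]
force: [0.3, 0.1, -0.8]
opening: 0.992
grasp_force: 0.0
```

```bash
python3 - <<'E'
from h import *
snap("wrist","w1",None,1.25)
E
```

Call:
servo_tool --gripper -0.6 --targets '[{"offset": [0.034, -0.465, 0.17], "dr": [0, 0, 0]}, {"offset": [0.034, -0.465, 0.17], "dr": [0, 0, 0]}, {"offset": [0.034, -0.465, 0.17], "dr": [0, 0, 0]}, {"offset": [0.034, -0.465, 0.17], "dr": [0, 0, 0]}, {"offset": [0.034, -0.465, 0.17], "dr": [0, 0, 0]}, {"offset": [0.034, -0.465, 0.17], "dr": [0, 0, 0]}, {"offset": [0.034, -0.465, 0.17], "dr": [0, 0, 0]}, {"offset": [0.034, -0.465, 0.17], "dr": [0, 0, 0]}, {"offset": [0.034, -0.465, 0.17], "dr": [0, 0, 0]}, {"offset": [0.034, -0.465, 0.17], "dr": [0, 0, 0]}, {"offset": [0.034, -0.465, 0.17], "dr": [0, 0, 0]}, {"offset": [0.034, -0.465, 0.17], "dr": [0, 0, 0]}, {"offset": [0.034, -0.465, 0.17], "dr": [0, 0, 0]}, {"offset": [0.034, -0.465, 0.17], "dr": [0, 0, 0]}, {"offset": [0.034, -0.465, 0.17], "dr": [0, 0, 0]}, {"offset": [0.034, -0.465, 0.17], "dr": [0, 0, 0]}]'

```text
time_s: 3.15
position: [0.532, -0.3136, 0.2032]
tcp_rot: [[-0.997, -0.078, 0.0], [-0.078, 0.997, 0.001], [-0.0, 0.001, -1.0]]
force: [-0.4, -0.1, -0.1]
opening: 0.803
grasp_force: 0.0
```

```bash
python3 - <<'E'
from h import *
snap("wrist","w2",None,1.25)
E
```

```text
(no output)
```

View pics/w1.png

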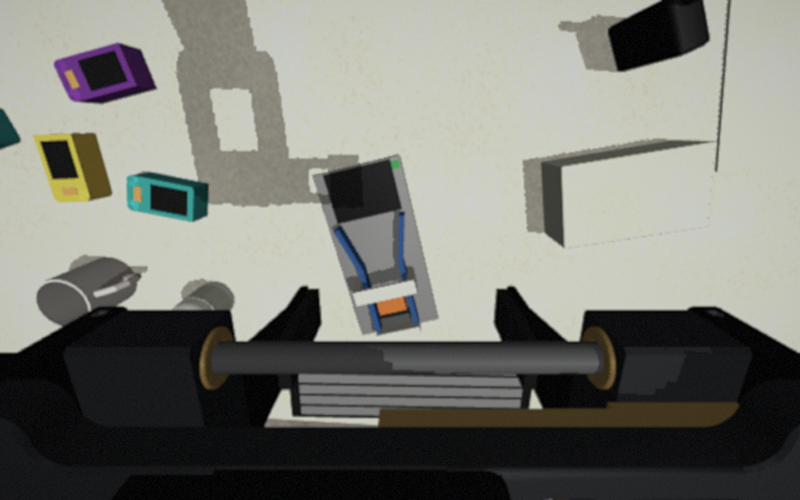

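View pics/w2.png

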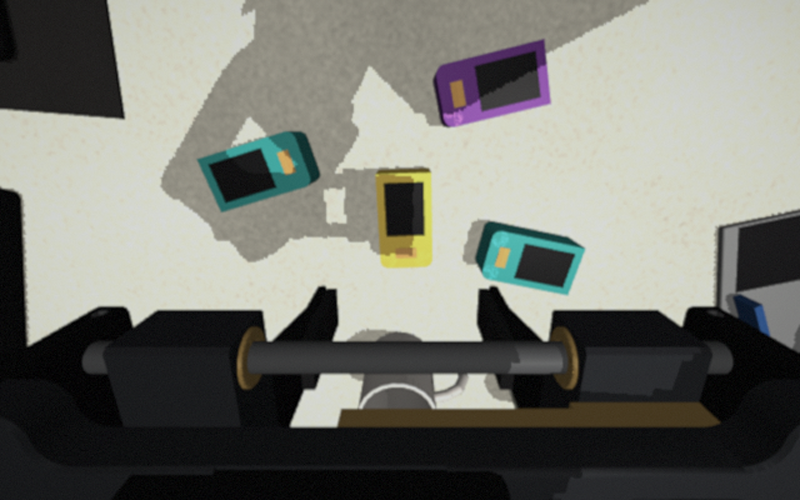

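w1 shows the dock with plate corners at about (313,178), (400,154), (438,320) and (361,334). w2 shows the yellow pack's top face with corners at about (378,173), (431,172), (432,266) and (380,268), brass nose at the bottom (world +x).

```bash
python3 - <<'E'
from h import *
S=lambda p:((p[0]+.5)/1.25-.5,(p[1]+.5)/1.25-.5)
Q=np.array([ray("w2",S(p),.04) for p in[(378,173),(431,172),(432,266),(380,268)]])
print(Q.round(4),np.linalg.norm(Q[0]-Q[3]),np.linalg.norm(Q[0]-Q[1]))
a=Q[2]+Q[3]-Q[0]-Q[1]; print("pack",Q.mean(0),np.degrees(np.arctan2(a[1],a[0])))
P=np.array([ray("w1",S(p),.008) for p in[(313,178),(400,154),(438,320),(361,334)]])
print(P.round(4),np.linalg.norm(P[0]-P[3]),np.linalg.norm(P[0]-P[1]),np.linalg.norm(P[2]-P[3]))
a=P[2]+P[3]-P[0]-P[1]; y=np.arctan2(a[1],a[0]); ex=np.array([np.cos(y),np.sin(y)])
print("dock",P.mean(0)[:2]+.005*ex,np.degrees(y))
# teal corner
print("teal", ray("w2",S((480,262)),.04),ray("w2",S((489,222)),.04),ray("w2",S((318,178)),.04))
import cv2
im=cv2.imread("pics/w1_full.png"); cv2.imwrite("pics/w1c.png",cv2.resize(im[115:275,240:360],None,fx=3.7,fy=3.7,interpolation=cv2.INTER_CUBIC))
E
```

```text
[[ 0.4867 -0.3433  0.04  ]
 [ 0.4821 -0.2964  0.04  ]
 [ 0.5712 -0.2865  0.04  ]
 [ 0.5772 -0.3365  0.04  ]] 0.09069488243801031 0.04719468508541684
pack [ 0.52929451 -0.31567573  0.04      ] 5.310599365559679
[[0.522  0.0125 0.008 ]
 [0.4792 0.1356 0.008 ]
 [0.7383 0.2156 0.008 ]
 [0.7736 0.0907 0.008 ]] 0.2634431835116276 0.13034366879715265 0.12976325102415365
dock [0.63306339 0.11508643] 17.209949807115997
teal [ 0.56344988 -0.24091035  0.04      ] [ 0.52349434 -0.23811912  0.04      ] [ 0.49535575 -0.39655737  0.04      ]
```

View pics/w1c.png

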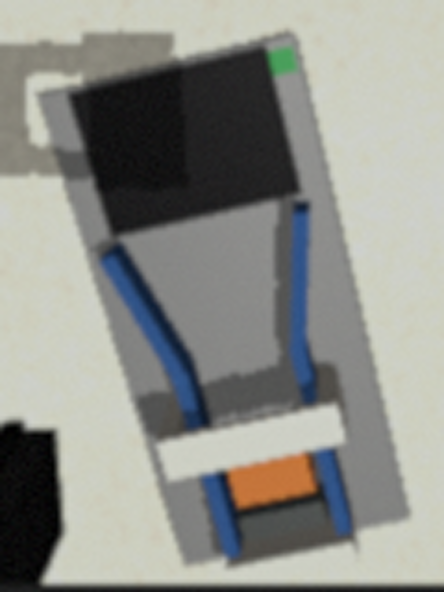

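```bash
python3 - <<'E'
from h import *
s=bot.read_state(); print(s["position"],s["qvel"].round(2)); R=s["tcp_rot"]
print("to pack", R.T@(np.array([.5297,-.316,.006])-s["position"]))
A=lambda u,v:(240+(u+.5)/3.7-.5,115+(v+.5)/3.7-.5)
P=np.array([ray("w1",A(*p),.008) for p in[(38,92),(295,32),(410,515),(187,562)]])
print(P.round(4),np.linalg.norm(P[0]-P[3]),np.linalg.norm(P[1]-P[2]),np.linalg.norm(P[0]-P[1]),np.linalg.norm(P[2]-P[3]))
a=P[2]+P[3]-P[0]-P[1]; y=np.arctan2(a[1],a[0]); ex=np.array([np.cos(y),np.sin(y)]);ey=np.array([-ex[1],ex[0]])
o=P.mean(0)[:2]+.005*ex
print("dock",o,np.degrees(y))
for n,p,z in [("rail mouth L",(300,200),.034),("rail mouth R",(112,245),.034),("rail far L",(345,530),.034),("rail far R",(232,552),.034),("green",(295,190),.008),("padR",(115,235),.008),("padR0",(70,95),.008),("bridgeL",(338,405),.061),("bridgeR",(158,440),.061)]:
    q=ray("w1",A(*p),z)[:2]-o; print(n,(q@ex).round(4),(q@ey).round(4))
E
```

```text
[ 0.5320594  -0.31370471  0.20339265] [-0.05 -0.12 -0.28 -0.08 -0.14 -0.09]
to pack [ 0.00263969 -0.00210631  0.19739121]
[[0.5171 0.0118 0.008 ]
 [0.4795 0.1347 0.008 ]
 [0.7336 0.2154 0.008 ]
 [0.772  0.0937 0.008 ]] 0.2677847905290164 0.2665575379544595 0.12845446764284948 0.12763187154399253
dock [0.63032149 0.11543325] 17.720205402366943
rail mouth L -0.063 0.0487
rail mouth R -0.0627 -0.0449
rail far L 0.1148 0.0295
rail far R 0.1136 -0.0318
green -0.0631 0.0458
padR -0.0619 -0.0485
padR0 -0.1344 -0.0495
bridgeL 0.033 0.0443
bridgeR 0.0305 -0.0447
```

Call:
servo_tool --targets '[{"offset": [0.0025, -0.002, 0.03], "dr": [0, 0, -0.5]}, {"offset": [0.0025, -0.002, 0.07], "dr": [0, 0, -0.5]}, {"offset": [0.0025, -0.002, 0.1], "dr": [0, 0, -0.5]}, {"offset": [0.0025, -0.002, 0.13], "dr": [0, 0, -0.5]}, {"offset": [0.0025, -0.002, 0.15], "dr": [0, 0, -0.5]}, {"offset": [0.0025, -0.002, 0.165], "dr": [0, 0, -0.5]}, {"offset": [0.0025, -0.002, 0.18], "dr": [0, 0, -0.5]}, {"offset": [0.0025, -0.002, 0.19], "dr": [0, 0, -0.5]}, {"offset": [0.0025, -0.002, 0.197], "dr": [0, 0, -0.5]}, {"offset": [0.0025, -0.002, 0.197], "dr": [0, 0, -0.5]}, {"offset": [0.0025, -0.002, 0.197], "dr": [0, 0, -0.5]}]'

```text
time_s: 4.12
position: [0.5296, -0.3178, 0.0061]
tcp_rot: [[-0.996, -0.085, 0.0], [-0.085, 0.996, -0.0], [-0.0, -0.0, -1.0]]
force: [0.7, -0.7, 0.5]
opening: 0.801
grasp_force: 0.0
```

Call:
servo_tool --gripper 1 --targets '[{"offset": [0, 0, 0], "dr": [0, 0, 0]}, {"offset": [0, 0, 0], "dr": [0, 0, 0]}, {"offset": [0, 0, 0], "dr": [0, 0, 0]}, {"offset": [0, 0, 0], "dr": [0, 0, 0]}, {"offset": [0, 0, 0], "dr": [0, 0, 0]}, {"offset": [0, 0, 0], "dr": [0, 0, 0]}, {"offset": [0, 0, 0], "dr": [0, 0, 0]}, {"offset": [0, 0, 0], "dr": [0, 0, 0]}, {"offset": [0, 0, 0], "dr": [0, 0, 0]}, {"offset": [0, 0, 0], "dr": [0, 0, 0]}]'

```text
time_s: 4.95
position: [0.5292, -0.3178, 0.0062]
tcp_rot: [[-0.996, -0.084, 0.0], [-0.084, 0.996, 0.001], [-0.0, 0.0, -1.0]]
force: [-0.5, 2.3, 6.3]
opening: 0.573
grasp_force: 29.8
```

Call:
servo_tool --targets '[{"offset": [0, 0, -0.02], "dr": [0, 0, 0]}, {"offset": [0, 0, -0.05], "dr": [0, 0, 0]}, {"offset": [0, 0, -0.08], "dr": [0, 0, 0]}, {"offset": [0, 0, -0.11], "dr": [0, 0, 0]}, {"offset": [-0.003, 0.02, -0.12], "dr": [0, 0, -1]}, {"offset": [-0.006, 0.05, -0.12], "dr": [0, 0, -3]}, {"offset": [-0.01, 0.085, -0.12], "dr": [0, 0, -5]}, {"offset": [-0.015, 0.12, -0.12], "dr": [0, 0, -7]}, {"offset": [-0.02, 0.155, -0.12], "dr": [0, 0, -9]}, {"offset": [-0.025, 0.19, -0.12], "dr": [0, 0, -11]}, {"offset": [-0.03, 0.225, -0.12], "dr": [0, 0, -12.9]}, {"offset": [-0.035, 0.26, -0.12], "dr": [0, 0, -12.9]}, {"offset": [-0.04, 0.295, -0.12], "dr": [0, 0, -12.9]}, {"offset": [-0.045, 0.33, -0.12], "dr": [0, 0, -12.9]}, {"offset": [-0.048, 0.36, -0.12], "dr": [0, 0, -12.9]}, {"offset": [-0.05, 0.385, -0.11], "dr": [0, 0, -12.9]}, {"offset": [-0.051, 0.397, -0.1], "dr": [0, 0, -12.9]}, {"offset": [-0.051, 0.402, -0.09], "dr": [0, 0, -12.9]}, {"offset": [-0.051, 0.402, -0.08], "dr": [0, 0, -12.9]}, {"offset": [-0.051, 0.402, -0.08], "dr": [0, 0, -12.9]}]'

```text
time_s: 6.62
position: [0.5443, 0.0858, 0.0829]
tcp_rot: [[-0.952, -0.305, -0.005], [-0.305, 0.952, -0.001], [0.005, 0.001, -1.0]]
force: [-0.9, -0.4, -3.7]
opening: 0.575
grasp_force: 29.8
```

```bash
python3 - <<'E'
from h import *
snap("wrist","w3",None,1.25)
s=bot.read_state(); R=s["tcp_rot"]; print(s["position"],np.degrees(np.arctan2(-R[0,1],R[1,1])),s["force"],s["grasp_force"])
E
```

```text
[0.54495131 0.08542404 0.0838167 ] 17.68932864350242 [-0.25655014 -0.18014502 -2.81903464] 29.84328446444124
```

View pics/w3.png

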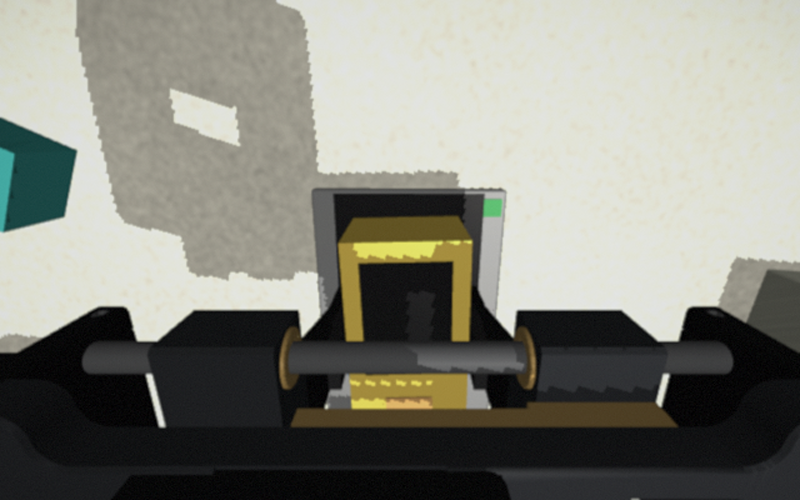

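w3 shows the pack held squarely over the entry plate. The plate's near corners are at (313,190) and (506,190), and the pack's tail top edge runs from (339,243) to (472,241).

```bash
python3 - <<'E'
from h import *
S=lambda p:((p[0]+.5)/1.25-.5,(p[1]+.5)/1.25-.5)
y=np.radians(17.7); ex=np.array([np.cos(y),np.sin(y)]); ey=np.array([-ex[1],ex[0]]); o=np.array([.632,.1145])
for n,p,z in[("plateR",(313,190),.008),("plateL",(506,190),.008),("tailR",(339,243),.118),("tailL",(472,241),.118),("tailbR",(351,217),.078),("tailbL",(461,217),.078)]:
    q=ray("w3",S(p),z)[:2]; print(n,q.round(4),((q-o)@ex).round(4),((q-o)@ey).round(4))
s=bot.read_state(); q=s["position"][:2]-o; print("tcp",q@ex,q@ey)
E
```

```text
plateR [0.5186 0.0124] -0.1391 -0.0628
plateL [0.4798 0.1335] -0.1392 0.0644
tailR [0.5099 0.048 ] -0.1366 -0.0263
tailL [0.4941 0.0946] -0.1374 0.0229
tailbR [0.5098 0.0465] -0.1371 -0.0276
tailbL [0.4938 0.0963] -0.1372 0.0246
tcp -0.09176798427879135 -0.0012338680434785501
```

Call:
servo_tool --targets '[{"offset": [-0.002, 0.002, 0.02], "dr": [0, 0, 0]}, {"offset": [-0.002, 0.002, 0.04], "dr": [0, 0, 0]}, {"offset": [-0.002, 0.002, 0.052], "dr": [0, 0, 0]}, {"offset": [-0.002, 0.002, 0.06], "dr": [0, 0, 0]}, {"offset": [-0.002, 0.002, 0.065], "dr": [0, 0, 0]}, {"offset": [-0.002, 0.002, 0.068], "dr": [0, 0, 0]}, {"offset": [-0.002, 0.002, 0.069], "dr": [0, 0, 0]}, {"offset": [-0.002, 0.002, 0.069], "dr": [0, 0, 0]}, {"offset": [-0.002, 0.002, 0.069], "dr": [0, 0, 0]}]'

```text
time_s: 7.42
position: [0.5479, 0.0892, 0.0172]
tcp_rot: [[-0.952, -0.305, 0.001], [-0.305, 0.952, -0.0], [-0.001, -0.0, -1.0]]
force: [-0.6, 0.1, -2.9]
opening: 0.576
grasp_force: 29.8
```

Call:
servo_tool --targets '[{"offset": [0, 0, 0.001], "dr": [0, 0, 0]}, {"offset": [0, 0, 0.002], "dr": [0, 0, 0]}, {"offset": [0, 0, 0.0025], "dr": [0, 0, 0]}, {"offset": [0, 0, 0.003], "dr": [0, 0, 0]}, {"offset": [0, 0, 0.003], "dr": [0, 0, 0]}]'

```text
time_s: 7.83
position: [0.5475, 0.0893, 0.0142]
tcp_rot: [[-0.952, -0.305, 0.001], [-0.305, 0.952, 0.0], [-0.001, -0.0, -1.0]]
force: [-0.2, 0.2, 3.9]
opening: 0.57
grasp_force: 29.8
```

Call:
servo_tool --gripper -0.6 --targets '[{"offset": [0, 0, 0], "dr": [0, 0, 0]}, {"offset": [0, 0, 0], "dr": [0, 0, 0]}, {"offset": [0, 0, 0], "dr": [0, 0, 0]}, {"offset": [0, 0, 0], "dr": [0, 0, 0]}, {"offset": [0, 0, 0], "dr": [0, 0, 0]}, {"offset": [0, 0, 0], "dr": [0, 0, 0]}]'

```text
time_s: 8.33
position: [0.5473, 0.0892, 0.0135]
tcp_rot: [[-0.952, -0.305, -0.0], [-0.305, 0.952, -0.0], [0.0, -0.0, -1.0]]
force: [-1.3, 0.1, 0.2]
opening: 0.792
grasp_force: 0.0
```

Call:
servo_tool --targets '[{"offset": [0, 0, -0.02], "dr": [0, 0, 0]}, {"offset": [0, 0, -0.05], "dr": [0, 0, 0]}, {"offset": [0, 0, -0.075], "dr": [0, 0, 0]}, {"offset": [0, 0, -0.075], "dr": [0, 0, 0]}]'

```text
time_s: 8.67
position: [0.5506, 0.0893, 0.0928]
tcp_rot: [[-0.952, -0.305, 0.009], [-0.305, 0.952, -0.0], [-0.008, -0.003, -1.0]]
force: [0.9, 0.5, -0.6]
opening: 0.801
grasp_force: 0.0
```

Call:
servo_tool --gripper 1 --targets '[{"offset": [0.025, 0, 0], "dr": [0, 0, 0]}, {"offset": [0.05, 0, 0], "dr": [0, 0, 0]}, {"offset": [0.075, 0, 0], "dr": [0, 0, 0]}, {"offset": [0.075, 0, 0], "dr": [0, 0, 0]}, {"offset": [0.075, 0, 0], "dr": [0, 0, 0]}, {"offset": [0.075, 0, 0], "dr": [0, 0, 0]}, {"offset": [0.075, 0, 0], "dr": [0, 0, 0]}, {"offset": [0.075, 0, 0], "dr": [0, 0, 0]}, {"offset": [0.075, 0, 0], "dr": [0, 0, 0]}, {"offset": [0.075, 0, 0], "dr": [0, 0, 0]}]'

```text
time_s: 9.5
position: [0.4765, 0.0665, 0.0885]
tcp_rot: [[-0.952, -0.305, 0.0], [-0.305, 0.952, -0.0], [-0.0, -0.0, -1.0]]
force: [0.1, 0.2, 0.5]
opening: 0.129
grasp_force: 0.0
```

```bash
python3 - <<'E'
from h import *
snap("wrist","w4",None,1.25)
y=np.radians(17.7); ex=np.array([np.cos(y),np.sin(y)]); ey=np.array([-ex[1],ex[0]]); o=np.array([.632,.1145])
s=bot.read_state(); q=s["position"][:2]-o; print("tcp",q@ex,q@ey,s["position"],s["opening"],s["force"],s["joint_positions"])
E
```

```text
tcp -0.16295303758520818 0.001616095726731175 [0.47626957 0.06649648 0.08846506] 0.08376070347544085 [-0.16094799 -0.32634717 -0.27584115] [-5.39723475e+00  3.22262257e+01  1.09316274e+02 -8.70496276e-05
  3.84422854e+01 -1.13158433e+02]
```

View pics/w4.png

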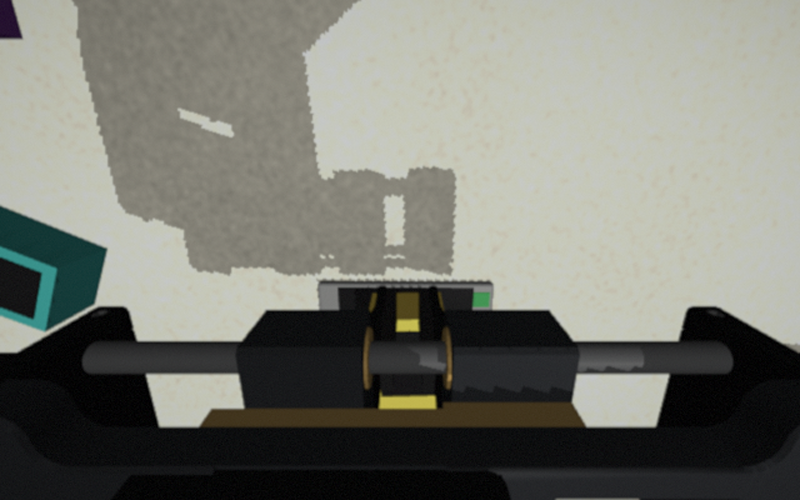

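w4 shows the closed fingers behind the pack's tail; the plate edge is at row 283 and the pack lies straight beyond the fingers. I'll descend behind the tail.

Call:
servo_tool --targets '[{"offset": [0, -0.001, 0.02], "dr": [0, 0, 0]}, {"offset": [0, -0.001, 0.04], "dr": [0, 0, 0]}, {"offset": [0, -0.001, 0.055], "dr": [0, 0, 0]}, {"offset": [0, -0.001, 0.066], "dr": [0, 0, 0]}, {"offset": [0, -0.001, 0.073], "dr": [0, 0, 0]}, {"offset": [0, -0.001, 0.073], "dr": [0, 0, 0]}, {"offset": [0, -0.001, 0.073], "dr": [0, 0, 0]}]'

```text
time_s: 10.13
position: [0.4762, 0.0655, 0.0154]
tcp_rot: [[-0.952, -0.305, -0.0], [-0.305, 0.952, 0.0], [0.0, 0.0, -1.0]]
force: [0.5, 1.0, 0.3]
opening: 0.005
grasp_force: 0.0
```

Call:
servo_tool --targets '[{"offset": [-0.004, 0, 0], "dr": [0, 0, 0]}, {"offset": [-0.008, 0, 0], "dr": [0, 0, 0]}, {"offset": [-0.012, 0, 0], "dr": [0, 0, 0]}, {"offset": [-0.015, 0, 0], "dr": [0, 0, 0]}, {"offset": [-0.018, 0, 0], "dr": [0, 0, 0]}, {"offset": [-0.021, 0, 0], "dr": [0, 0, 0]}, {"offset": [-0.024, 0, 0], "dr": [0, 0, 0]}, {"offset": [-0.027, 0, 0], "dr": [0, 0, 0]}, {"offset": [-0.03, 0, 0], "dr": [0, 0, 0]}, {"offset": [-0.033, 0, 0], "dr": [0, 0, 0]}]'

```text
time_s: 10.97
position: [0.5072, 0.0756, 0.0155]
tcp_rot: [[-0.952, -0.305, -0.001], [-0.305, 0.952, 0.0], [0.001, 0.0, -1.0]]
force: [-2.4, -0.6, 1.3]
opening: -0.0
grasp_force: 1.2
```

Call:
servo_tool --targets '[{"offset": [-0.003, 0, 0], "dr": [0, 0, 0]}, {"offset": [-0.006, 0, 0], "dr": [0, 0, 0]}, {"offset": [-0.009, 0, 0], "dr": [0, 0, 0]}, {"offset": [-0.012, 0, 0], "dr": [0, 0, 0]}, {"offset": [-0.015, 0, 0], "dr": [0, 0, 0]}, {"offset": [-0.018, 0, 0], "dr": [0, 0, 0]}, {"offset": [-0.021, 0, 0], "dr": [0, 0, 0]}, {"offset": [-0.024, 0, 0], "dr": [0, 0, 0]}, {"offset": [-0.027, 0, 0], "dr": [0, 0, 0]}, {"offset": [-0.03, 0, 0], "dr": [0, 0, 0]}, {"offset": [-0.033, 0, 0], "dr": [0, 0, 0]}, {"offset": [-0.036, 0, 0], "dr": [0, 0, 0]}, {"offset": [-0.039, 0, 0], "dr": [0, 0, 0]}]'

```text
time_s: 12.05
position: [0.5451, 0.0875, 0.0156]
tcp_rot: [[-0.952, -0.305, 0.0], [-0.305, 0.952, 0.0], [-0.0, -0.0, -1.0]]
force: [-0.9, 0.1, -1.0]
opening: 0.003
grasp_force: 0.7
```

Call:
servo_tool --targets '[{"offset": [-0.002, 0, 0], "dr": [0, 0, 0]}, {"offset": [-0.004, 0, 0], "dr": [0, 0, 0]}, {"offset": [-0.006, 0, 0], "dr": [0, 0, 0]}, {"offset": [-0.008, 0, 0], "dr": [0, 0, 0]}, {"offset": [-0.01, 0, 0], "dr": [0, 0, 0]}, {"offset": [-0.012, 0, 0], "dr": [0, 0, 0]}, {"offset": [-0.014, 0, 0], "dr": [0, 0, 0]}, {"offset": [-0.016, 0, 0], "dr": [0, 0, 0]}, {"offset": [-0.018, 0, 0], "dr": [0, 0, 0]}, {"offset": [-0.02, 0, 0], "dr": [0, 0, 0]}]'

```text
time_s: 12.88
position: [0.5639, 0.0935, 0.0156]
tcp_rot: [[-0.952, -0.305, -0.0], [-0.305, 0.952, -0.0], [0.0, -0.0, -1.0]]
force: [-1.8, -0.5, 1.1]
opening: 0.004
grasp_force: 1.1
```

Call:
servo_tool --targets '[{"offset": [-0.002, 0, 0], "dr": [0, 0, 0]}, {"offset": [-0.004, 0, 0], "dr": [0, 0, 0]}, {"offset": [-0.006, 0, 0], "dr": [0, 0, 0]}, {"offset": [-0.008, 0, 0], "dr": [0, 0, 0]}, {"offset": [-0.01, 0, 0], "dr": [0, 0, 0]}, {"offset": [-0.012, 0, 0], "dr": [0, 0, 0]}, {"offset": [-0.014, 0, 0], "dr": [0, 0, 0]}, {"offset": [-0.016, 0, 0], "dr": [0, 0, 0]}, {"offset": [-0.018, 0, 0], "dr": [0, 0, 0]}, {"offset": [-0.02, 0, 0], "dr": [0, 0, 0]}]'

```text
time_s: 13.72
position: [0.583, 0.0997, 0.0156]
tcp_rot: [[-0.952, -0.305, -0.0], [-0.305, 0.952, -0.0], [0.0, 0.0, -1.0]]
force: [-2.7, -1.5, 2.7]
opening: 0.01
grasp_force: 1.4
```

```bash
python3 - <<'E'
from h import *
import cv2
t=snap("top","t5"); s=snap("side","s5")
a=cv2.resize(cv2.imread("pics/t5_full.png")[145:255,240:325],None,fx=4.5,fy=4.5,interpolation=cv2.INTER_CUBIC)
b=cv2.resize(cv2.imread("pics/s5_full.png")[120:220,265:370],None,fx=3.8,fy=4.95,interpolation=cv2.INTER_CUBIC)
b=cv2.resize(b,(399,a.shape[0])); cv2.imwrite("pics/c5.png",cv2.hconcat([a,b]))
E
```

```text
(no output)
```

View pics/c5.png

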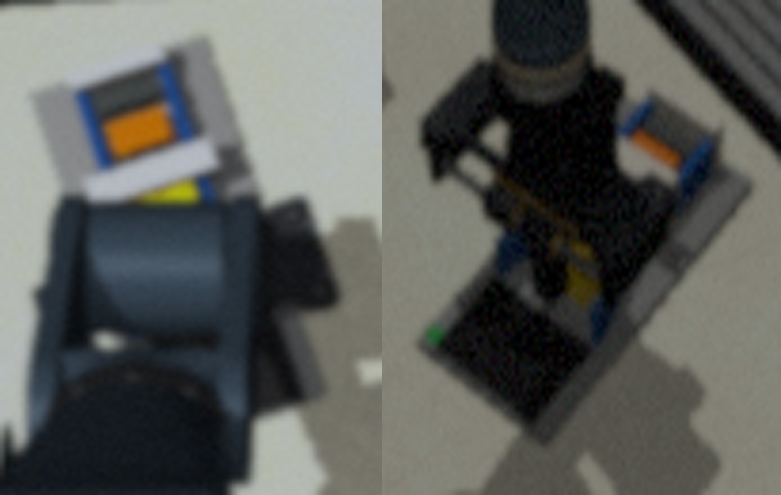

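The pack's nose enters under the bridge between the rails, and the orange connector is still ahead. I'll push on slowly.

Call:
servo_tool --targets '[{"offset": [-0.0015, 0, 0], "dr": [0, 0, 0]}, {"offset": [-0.003, 0, 0], "dr": [0, 0, 0]}, {"offset": [-0.0045, 0, 0], "dr": [0, 0, 0]}, {"offset": [-0.006, 0, 0], "dr": [0, 0, 0]}, {"offset": [-0.0075, 0, 0], "dr": [0, 0, 0]}, {"offset": [-0.009, 0, 0], "dr": [0, 0, 0]}, {"offset": [-0.0105, 0, 0], "dr": [0, 0, 0]}, {"offset": [-0.012, 0, 0], "dr": [0, 0, 0]}]'

```text
time_s: 14.48
position: [0.5944, 0.1033, 0.0155]
tcp_rot: [[-0.952, -0.305, -0.0], [-0.305, 0.952, -0.0], [0.0, 0.0, -1.0]]
force: [-2.6, -0.5, 2.1]
opening: 0.005
grasp_force: 1.3
```

Call:
servo_tool --targets '[{"offset": [-0.001, 0, 0], "dr": [0, 0, 0]}, {"offset": [-0.002, 0, 0], "dr": [0, 0, 0]}, {"offset": [-0.003, 0, 0], "dr": [0, 0, 0]}, {"offset": [-0.004, 0, 0], "dr": [0, 0, 0]}, {"offset": [-0.005, 0, 0], "dr": [0, 0, 0]}]'

```text
time_s: 14.9
position: [0.597, 0.1042, 0.0155]
tcp_rot: [[-0.952, -0.305, -0.005], [-0.305, 0.952, -0.001], [0.005, 0.001, -1.0]]
force: [-6.8, -4.2, 6.5]
opening: 0.006
grasp_force: 4.2
```

Call:
servo_tool --targets '[{"offset": [-0.0005, 0, 0], "dr": [0, 0, 0]}, {"offset": [-0.001, 0, 0], "dr": [0, 0, 0]}, {"offset": [-0.0015, 0, 0], "dr": [0, 0, 0]}, {"offset": [-0.002, 0, 0], "dr": [0, 0, 0]}]'

```text
time_s: 15.23
position: [0.5973, 0.1047, 0.0155]
tcp_rot: [[-0.952, -0.305, -0.008], [-0.305, 0.952, -0.001], [0.008, 0.001, -1.0]]
force: [-9.4, -3.2, 6.9]
opening: 0.005
grasp_force: 4.9
```

Call:
servo_tool --targets '[{"offset": [-0.0005, 0, -0.0005], "dr": [0, 0, 0]}, {"offset": [-0.001, 0, -0.0005], "dr": [0, 0, 0]}, {"offset": [-0.001, 0, -0.001], "dr": [0, 0, 0]}, {"offset": [-0.001, 0, -0.001], "dr": [0, 0, 0]}]'

```text
time_s: 15.57
position: [0.5997, 0.1054, 0.0158]
tcp_rot: [[-0.952, -0.305, -0.005], [-0.305, 0.952, -0.0], [0.005, 0.001, -1.0]]
force: [-4.4, -2.8, -0.5]
opening: 0.006
grasp_force: 2.5
```

Call:
servo_tool --targets '[{"offset": [-0.0005, 0, 0], "dr": [0, 0, 0]}, {"offset": [-0.001, 0, 0], "dr": [0, 0, 0]}, {"offset": [-0.0015, 0, 0], "dr": [0, 0, 0]}, {"offset": [-0.002, 0, 0], "dr": [0, 0, 0]}]'

```text
time_s: 15.9
position: [0.6014, 0.106, 0.0156]
tcp_rot: [[-0.952, -0.305, -0.005], [-0.305, 0.952, -0.0], [0.005, 0.001, -1.0]]
force: [-5.1, -3.0, -0.2]
opening: 0.003
grasp_force: 2.8
```

Call:
servo_tool --targets '[{"offset": [-0.0005, 0, 0], "dr": [0, 0, 0]}, {"offset": [-0.001, 0, 0], "dr": [0, 0, 0]}, {"offset": [-0.001, 0, 0], "dr": [0, 0, 0]}, {"offset": [-0.001, 0, 0], "dr": [0, 0, 0]}]'

```text
time_s: 16.23
position: [0.6025, 0.1063, 0.0156]
tcp_rot: [[-0.952, -0.305, -0.005], [-0.305, 0.952, -0.0], [0.005, 0.001, -1.0]]
force: [-4.8, -2.3, 0.4]
opening: 0.003
grasp_force: 2.6
```

Call:
servo_tool --targets '[{"offset": [-0.0005, 0, 0], "dr": [0, 0, 0]}, {"offset": [-0.001, 0, 0], "dr": [0, 0, 0]}, {"offset": [-0.0015, 0, 0], "dr": [0, 0, 0]}, {"offset": [-0.002, 0, 0], "dr": [0, 0, 0]}]'

```text
time_s: 16.57
position: [0.6041, 0.1068, 0.0156]
tcp_rot: [[-0.952, -0.305, -0.006], [-0.305, 0.952, -0.001], [0.006, 0.001, -1.0]]
force: [-6.0, -2.7, 0.1]
opening: 0.002
grasp_force: 3.7
```

Call:
servo_tool --targets '[{"offset": [-0.0005, 0, 0], "dr": [0, 0, 0]}, {"offset": [-0.001, 0, 0], "dr": [0, 0, 0]}, {"offset": [-0.0015, 0, 0], "dr": [0, 0, 0]}, {"offset": [-0.0015, 0, 0], "dr": [0, 0, 0]}]'

```text
time_s: 16.9
position: [0.604, 0.1068, 0.0156]
tcp_rot: [[-0.952, -0.305, -0.009], [-0.305, 0.952, -0.001], [0.009, 0.002, -1.0]]
force: [-8.4, -4.2, 1.8]
opening: 0.008
grasp_force: 4.3
```

Call:
servo_tool --targets '[{"offset": [-0.0005, 0, -0.0002], "dr": [0, 0, 0]}, {"offset": [-0.001, 0, -0.0005], "dr": [0, 0, 0]}, {"offset": [-0.001, 0, -0.0005], "dr": [0, 0, 0]}, {"offset": [-0.001, 0, -0.0005], "dr": [0, 0, 0]}]'

```text
time_s: 17.23
position: [0.604, 0.1069, 0.0157]
tcp_rot: [[-0.952, -0.305, -0.011], [-0.305, 0.952, -0.002], [0.011, 0.002, -1.0]]
force: [-7.9, -5.3, 1.7]
opening: 0.004
grasp_force: 4.8
```

Call:
servo_tool --targets '[{"offset": [-0.0005, 0, 0], "dr": [0, 0, 0]}, {"offset": [-0.001, 0, 0], "dr": [0, 0, 0]}, {"offset": [-0.001, 0, 0], "dr": [0, 0, 0]}, {"offset": [-0.001, 0, 0], "dr": [0, 0, 0]}]'

```text
time_s: 17.57
position: [0.6039, 0.107, 0.0156]
tcp_rot: [[-0.952, -0.306, -0.013], [-0.306, 0.952, -0.002], [0.013, 0.002, -1.0]]
force: [-10.8, -6.3, 3.0]
opening: 0.002
grasp_force: 5.7
```

Call:
servo_tool --targets '[{"offset": [-0.0005, 0, 0], "dr": [0, 0, 0]}, {"offset": [-0.001, 0, 0], "dr": [0, 0, 0]}, {"offset": [-0.0015, 0, 0], "dr": [0, 0, 0]}, {"offset": [-0.0015, 0, 0], "dr": [0, 0, 0]}, {"offset": [-0.0015, 0, 0], "dr": [0, 0, 0]}, {"offset": [-0.0015, 0, 0], "dr": [0, 0, 0]}]'

```text
time_s: 18.07
position: [0.6039, 0.107, 0.0156]
tcp_rot: [[-0.952, -0.306, -0.017], [-0.306, 0.952, -0.003], [0.017, 0.003, -1.0]]
force: [-12.0, -7.6, 5.6]
opening: 0.006
grasp_force: 7.1
```

Call:
servo_tool --targets '[{"offset": [-0.0005, 0, 0], "dr": [0, 0, 0]}, {"offset": [-0.001, 0, 0], "dr": [0, 0, 0]}, {"offset": [-0.001, 0, 0], "dr": [0, 0, 0]}, {"offset": [-0.001, 0, 0], "dr": [0, 0, 0]}, {"offset": [-0.001, 0, 0], "dr": [0, 0, 0]}, {"offset": [-0.001, 0, 0], "dr": [0, 0, 0]}, {"offset": [-0.001, 0, 0], "dr": [0, 0, 0]}]'

```text
time_s: 18.65
position: [0.6038, 0.107, 0.0156]
tcp_rot: [[-0.952, -0.306, -0.019], [-0.306, 0.952, -0.003], [0.019, 0.003, -1.0]]
force: [-14.5, -8.8, 6.1]
opening: 0.005
grasp_force: 8.1
```

About 16 N and no movement: the connector is at its stop. I'll withdraw straight back, then up.

Call:
servo_tool --targets '[{"offset": [0.003, 0, 0], "dr": [0, 0, 0]}, {"offset": [0.006, 0, 0], "dr": [0, 0, 0]}, {"offset": [0.01, 0, 0], "dr": [0, 0, 0]}, {"offset": [0.02, 0, 0], "dr": [0, 0, 0]}, {"offset": [0.04, 0, 0], "dr": [0, 0, 0]}, {"offset": [0.06, 0, 0], "dr": [0, 0, 0]}, {"offset": [0.07, 0, 0], "dr": [0, 0, 0]}, {"offset": [0.07, 0, -0.03], "dr": [0, 0, 0]}, {"offset": [0.07, 0, -0.07], "dr": [0, 0, 0]}, {"offset": [0.07, 0, -0.11], "dr": [0, 0, 0]}, {"offset": [0.07, 0, -0.15], "dr": [0, 0, 0]}, {"offset": [0.07, 0.04, -0.18], "dr": [0, 0, 0]}, {"offset": [0.07, 0.08, -0.2], "dr": [0, 0, 0]}, {"offset": [0.07, 0.12, -0.2], "dr": [0, 0, 0]}, {"offset": [0.07, 0.16, -0.2], "dr": [0, 0, 0]}, {"offset": [0.07, 0.2, -0.2], "dr": [0, 0, 0]}, {"offset": [0.07, 0.2, -0.2], "dr": [0, 0, 0]}, {"offset": [0.07, 0.2, -0.2], "dr": [0, 0, 0]}]'

```text
time_s: 20.15
position: [0.4849, 0.2814, 0.2179]
tcp_rot: [[-0.951, -0.31, 0.004], [-0.31, 0.951, 0.002], [-0.004, 0.001, -1.0]]
force: [0.6, -0.4, -0.3]
opening: 0.005
grasp_force: 0.0
```

```bash
python3 - <<'E'
from h import *
import cv2
snap("top","t6"); snap("side","s6")
a=cv2.resize(cv2.imread("pics/t6_full.png")[145:255,240:325],None,fx=4.5,fy=4.5,interpolation=cv2.INTER_CUBIC)
b=cv2.resize(cv2.imread("pics/s6_full.png")[125:210,270:365],(399,357),interpolation=cv2.INTER_CUBIC)
b=cv2.copyMakeBorder(b,0,a.shape[0]-357,0,0,cv2.BORDER_CONSTANT); cv2.imwrite("pics/c6.png",cv2.hconcat([a,b]))
E
```

```text
(no output)
```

View pics/c6.png

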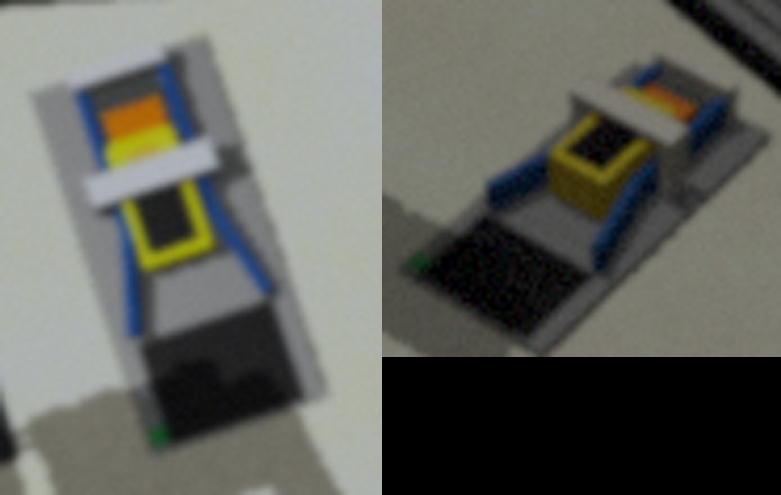

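```bash
python3 - <<'E'
from h import *
A=lambda u,v:(240+(u+.5)/4.5-.5,145+(v+.5)/4.5-.5)
y=np.radians(17.7); ex=np.array([np.cos(y),np.sin(y)]); ey=np.array([-ex[1],ex[0]]); o=np.array([.632,.1145])
for n,p,z in[("tailL",(147,272),.048),("tailR",(215,250),.048),("nose",(142,133),.048),("orange back",(133,99),.034),("plate near",(242,418),.008)]:
    q=ray("t6",A(*p),z)[:2]-o; print(n,(q@ex).round(4),(q@ey).round(4))
E
```

```text
tailL -0.0209 0.0252
tailR -0.0217 -0.0237
nose 0.0712 -0.0022
orange back 0.0983 -0.0033
plate near -0.1349 -0.0025
```

```bash
python3 - <<'E'
from h import *
import cv2
y=np.radians(17.7); ex=np.array([np.cos(y),np.sin(y)]); ey=np.array([-ex[1],ex[0]]); o=np.array([.632,.1145])
for f in("top0","t6","w1"):
    d=np.load(f"pics/{f}.npz"); im=cv2.imread(f"pics/{f}_full.png").astype(np.float32); print(f)
    for x in np.arange(.07,.132,.003):
        v=[]
        for w in(-.01,-.005,0,.005,.01):
            c=d["R"]@np.r_[o+x*ex+w*ey,.03]+d["t"]; u=d["K"]@c; u/=u[2]
            v.append(cv2.getRectSubPix(im,(1,1),(float(u[0]),float(u[1])))[0,0])
        print(round(x*1000),np.mean(v,0).astype(int),end="; ")
    print()
E
```

```text
top0
70 [  6  90 155]; 73 [  5  93 161]; 76 [  5  92 162]; 79 [  6  93 162]; 82 [ 10  93 161]; 85 [ 17  89 150]; 88 [ 27  78 123]; 91 [34 58 82]; 94 [38 45 50]; 97 [46 47 44]; 100 [55 55 51]; 103 [59 59 55]; 106 [59 59 55]; 109 [56 56 53]; 112 [54 55 53]; 115 [67 66 66]; 118 [101  99  96]; 121 [140 134 130]; 124 [162 156 152]; 127 [168 163 158]; 130 [166 164 159]; 
t6
70 [ 17 171 173]; 73 [ 11 159 174]; 76 [  9 136 175]; 79 [  8 114 176]; 82 [  7 104 175]; 85 [  7 102 176]; 88 [  7 101 174]; 91 [ 14  98 168]; 94 [ 28  91 149]; 97 [ 46  79 113]; 100 [60 71 81]; 103 [64 66 64]; 106 [64 65 60]; 109 [62 62 59]; 112 [59 60 58]; 115 [73 73 72]; 118 [111 108 106]; 121 [151 147 143]; 124 [175 169 164]; 127 [182 176 171]; 130 [180 178 172]; 
w1
70 [ 61 117 195]; 73 [ 58 116 196]; 76 [ 59 116 196]; 79 [ 59 116 196]; 82 [ 58 116 196]; 85 [ 59 116 196]; 88 [ 52 102 170]; 91 [34 54 83]; 94 [39 40 39]; 97 [67 69 66]; 100 [79 81 78]; 103 [79 81 78]; 106 [79 81 78]; 109 [77 80 79]; 112 [73 77 79]; 115 [71 77 79]; 118 [72 77 79]; 121 [ 97 103 104]; 124 [161 171 170]; 127 [194 205 203]; 130 [195 207 204];
```

Before the push there was a dark gap between the connector's back and the stop, at dock x of about 91–97 mm. That gap is gone now, so the connector is home.

```bash
python3 -c "
from rig import ticket; print(ticket.hand_in())"
```

```text
the job is handed in; nothing more can be done
None
```

The yellow pack is home under the bridge with the orange connector on its end stop: it was pressed at about 16 N, the arm then withdrew clear, and I handed the job in at about 20 s.

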